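# Reset the drinks mixer's cut-out and hold its lever at slow

## Task

The drinks mixer's safety cut-out has tripped: push the sprung reset plunger on the small cut-out box all the way in, then let it spring back out. After that press down the mixer's sprung lever until it lies level, which is its slow speed, and finish while still holding it level there; it must never go on down to the fast stop, and the other things on the table are left where they stand.

Things in the scene. Friction and masses are not known exactly. Their poses are not given: they have to be found in the camera images.
- mixer: Fixed white and steel spindle drinks mixer, base 200 x 130 mm, a fixed glass under its motor head. Origin: centre of its underside, on the table; z up, front (lever's free end) to its own -x. Head: 90 mm wide, own x -75 to +90 mm, top at z = 190 mm. The lever's hinge axis runs along own y at own (x, z) = (+40, 225) mm; the lever is the highest part.
- lever (a joint): Steel lever with a black pad on top of the mixer head. Hinge, rad: 0 = at rest, sloping up 0.4 rad towards its free end; grows as the pad is pressed down; 0.40 = level (slow); 0.60 = stop, 0.2 rad below level (fast). A spring returns it when let go; pressing the pad takes about 2.5 N to start, 7 N at level, 10 N at the stop.
- lever_pad (a point): Centre of the top face of the lever's black pad (44 mm along the lever, 40 mm wide), 130 mm from the hinge axis along the lever and 7 mm above its centre line. With the lever level it lies at own (x, z) = (-90, 232) mm of the mixer; at rest at about (-82, 282) mm.
- cutout: Fixed white mains cut-out box, 85 x 70 x 50 mm, with a steel collar and a black round reset plunger on top. Origin: centre of its underside, on the table; z up. It stands on the left or right of the mixer; the dial timer has the other side.
- plunger (a joint): Reset plunger, slides straight down, m: 0 = out (rest), grows as pressed, 0.012 = fully in. A spring pushes it back out; 2.4 N to start, 7.2 N fully in.
- plunger_top (a point): Centre of the plunger's flat top, 30 mm in diameter, over the middle of the cut-out box; at z = 84 mm when out, 72 mm when fully in.
- dial_timer: Bystander: loose white round kitchen timer, 67 x 66 x 61 mm, origin centre of underside.
- red_mug: Bystander: loose red mug, 88 x 99 x 90 mm, origin centre of underside.
- cork_jar: Bystander: loose small white jar with a cork, 43 mm across, 75 mm tall, origin centre of underside.
- tomato_tin: Bystander: loose low food tin, 75 mm across, 58 mm tall, origin centre of underside.
Mind the look-alikes: they are no part of the job. Leave any blue look-alike of the cutout alone.

How it is judged (in metres and radians):
On the way, in this order (a step that is already met when the one before it is completed fails the run):
1. the reset plunger is pushed all the way in, with the lever still up (value of joint plunger above 0.0105 m and value of joint lever below 0.1 rad), for 0.05 s.
2. the plunger has sprung back out, with the lever still up (value of joint plunger below 0.003 m and value of joint lever below 0.1 rad), for 0.1 s.
3. the robot holds the lever level (value of joint lever between 0.32 and 0.48 rad and contact force between any of the fingers, the arm and mixer above 2 N), for 0.5 s.
At the end, for the whole second after the job is handed in: The robot still presses on the lever with more than 2 N and keeps it level within 0.08 rad (joint 0.32 to 0.48), at rest; the plunger is out (under 3 mm) (all of step 3 and velocity of joint lever between -0.1 and 0.1 rad/s and value of joint plunger below 0.003 m); the arm keeps its last pose, push and grip.
It fails at once if the lever goes down to the fast stop (joint over 0.56) (value of joint lever above 0.56 rad).
It fails at once if the dial timer is moved more than 25 mm or tipped (distance of dial_timer from where it was at the start of the episode above 0.025 m or angle between dial_timer's own z axis and vertical above 0.35 rad).
It fails at once if the red mug is moved more than 25 mm or tipped (distance of red_mug from where it was at the start of the episode above 0.025 m or angle between red_mug's own z axis and vertical above 0.35 rad).
It fails at once if the cork jar is moved more than 25 mm or tipped (distance of cork_jar from where it was at the start of the episode above 0.025 m or angle between cork_jar's own z axis and vertical above 0.35 rad).
It fails at once if the tomato tin is moved more than 25 mm or tipped (distance of tomato_tin from where it was at the start of the episode above 0.025 m or angle between tomato_tin's own z axis and vertical above 0.35 rad).
It also fails if it takes over 40 s, if anything falls off the work surface, if the arm or the gripper's body presses on something with over 40 N, if the wrist force passes 120 N, or if a joint passes its speed limit or range.

## Robot

A 7-joint arm with a two-finger parallel gripper is mounted at the origin on a cart in front of the work surface, level with it; the furniture and walls round the work are solid. World frame = base frame: x ahead of the robot, y to its left, z up, the work surface at z = 0. Lengths are in mm, angles in rad, forces in N, time in s.
With the tool pointing down it reaches from about 400 to 875 mm from the base axis. Payload 19.3 kg.
Tool frame: the origin (TCP) lies at the centre of the arm's flange, where the gripper is bolted on; the fingertips stand 173 mm ahead of it and the grasp point (between the pads) lies 155 mm ahead of it; z points along the fingers, y is the line along which they close (so a half turn about z gives the same grasp; the last joint's range is limited). The gripper opens to 85 mm and grips with 20 to 120 N. Pads are 22 mm wide; open, the fingers measure 114 mm over their backs; the gripper's body (76 mm by 85 mm) begins 54 mm behind the grasp point. The pads swing forward as they close: fully open they stand 13 mm farther back than shut.
Start: joints at [1.057, 0.521, -0.036, 1.599, 0.021, 1.021, -0.113], TCP at [268.333, -564.462, 404.691] pointing down, gripper open.
Joint ranges: [-2.91, 2.91], [-0.3, 2.13], [-1.5, 1.42], [0.17, 2.43], [-1.26, 4.41], [0.16, 1.93], [-2.52, 2.52]. Speed limits (rad/s): [1.89, 1.89, 2.39, 2.39, 3.01, 3.01, 3.01].

## Interface

Orientations are given as a unit quaternion [w, x, y, z].
In Python, from cell import manip gives the robot as it stands. Calls block until the motion is done:
- manip.move_ptp(position, orientation): joint-space move of the TCP to a pose.
- manip.move_straight(position, rot=None, vel=150, force_limit=None): straight line of the TCP; rot=None keeps the orientation; vel is the mean speed in mm/s. With force_limit (N) it stops when the force on the tool has changed by that much, and returns True; else False.
- manip.move_j(angles): joint-space move.
- manip.open() and manip.grab(): open the fingers fully, or close them until they stop; the grip force is fixed at half the most.
- manip.wait(seconds).
- manip.inverse_kinematics(position, orientation): joint angles nearest the present ones, or None.
- manip.grab_frame(name): name is "scene" or "side" or "wrist"; returns a dict with "img" (420x560x3 uint8, red, green, blue), "depth" (420x560 float32, mm along the optical axis (not along the pixel's ray), 0 where there is no reading), "fovy" (degrees; the focal length in pixels is half the picture's height over the tangent of half this angle, whatever the lens; pixels are square), "cx", "cy" (the principal point, pixels), "k1" (the pictures are not rectified: a ray, as slopes to the right and down, at radius r is drawn at 1 + k1 r^2 times it, then the intrinsics apply), "origin" and "rotation" of the camera in the world. Camera axes: x right, y up, looking along -z (the intrinsics and any distortion apply to the point x, -y, -z); pixel columns grow to the right and rows downward; lengths in mm; the calibration is good to about 2 mm. A picture is of the moment at which its call begins.
A pose or a line that the arm cannot do raises manip.Unreachable and nothing moves.
- manip.finish_job(): hands the job in; it is judged then, once.
Readings, each from a call of its own:
- manip.get_t(): time.
- manip.get_joint_positions(): joint angles.
- manip.get_dq(): joint speeds.
- manip.get_joint_torque(): joint torques, N m.
- manip.get_eef_pos(): TCP position.
- manip.get_tool_rot(): TCP orientation.
- manip.get_force(): force on the tool from outside, world axes, zero at the start.
- manip.get_ft_torque(): the same for the moment, N m.
- manip.get_gripper_width(): finger opening in mm.
- manip.get_grip_force(): force on a finger pad.
Only numpy, scipy, OpenCV 4.12 (cv2) and the standard library are available. Lean on these libraries where they do the work, as an engineer would, in place of code of your own. Each camera call takes 0.05 s, during which the arm holds its last target. There are 200 camera calls.

## Working session

There is one attempt and no reset: what is moved stays moved. The work goes in short steps, each a Python script; the robot and the scene stay as the last script left them, time stands still between calls to the robot, and variables do not carry over. Pictures are saved under pics/ and viewed, at most 10 in all, crops included, and the job is handed in when it is done.

```bash
ls; mkdir -p pics
cat > h.py <<'E'
import numpy as np, cv2
from cell import manip
def K(f):
    h=f["img"].shape[0]; F=h/2/np.tan(np.radians(f["fovy"])/2)
    return np.array([[F,0,f["cx"]],[0,F,f["cy"]],[0,0,1]]), np.array([f["k1"],0,0,0,0.])
def rays(f,px):
    k,d=K(f); u=cv2.undistortPoints(np.array(px,float).reshape(-1,1,2),k,d)[:,0]
    return np.c_[u[:,0],-u[:,1],-np.ones(len(u))]@np.array(f["rotation"]).T
def points(f,px):
    px=np.array(px,int).reshape(-1,2); return np.array(f["origin"])+rays(f,px)*f["depth"][px[:,1],px[:,0]][:,None]
def plane(f,px,z):
    r=rays(f,px); o=np.array(f["origin"]); return o+r*((z-o[2])/r[:,2])[:,None]
def cloud(f):
    v,u=np.mgrid[0:f["img"].shape[0],0:f["img"].shape[1]]
    return points(f,np.c_[u.ravel(),v.ravel()]).reshape(*u.shape,3)
def save(f,n): cv2.imwrite("pics/"+n,cv2.cvtColor(f["img"],cv2.COLOR_RGB2BGR))
E
python3 - <<'E'
from h import *
import pickle
for n in("scene","side"):
    f=manip.grab_frame(n); save(f,n+".png"); pickle.dump(f,open(n+".pkl","wb"))
    print(n,f["fovy"],f["cx"],f["cy"],f["k1"],f["origin"],np.round(f["rotation"],3))
print(manip.get_tool_rot(),manip.get_t())
E
```

```text
pics
scene 54.22166577622617 276.8315058824278 208.1154801023697 -0.032171593173953766 [-264.91342362  540.77244912 1065.68539503] [-0.405 -0.189  0.368  0.815]
side 57.87284393151198 287.22346607677406 205.93400451500162 0.02513369231086993 [  552.95936944 -1141.11173165   932.46671072] [ 0.885  0.466 -0.006  0.009]
[-4.82472761e-04  9.75483290e-01  2.20072939e-01 -1.37939174e-04] 0.1
```

View pics/scene.png

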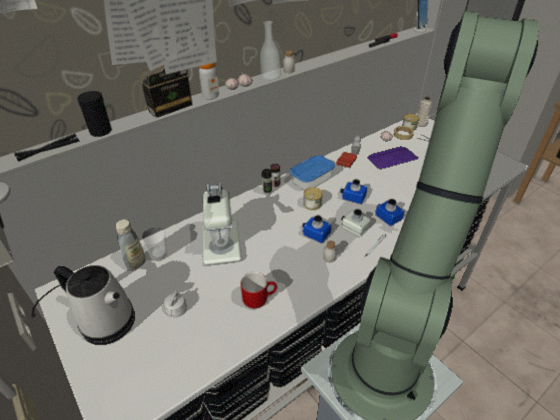

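View pics/side.png

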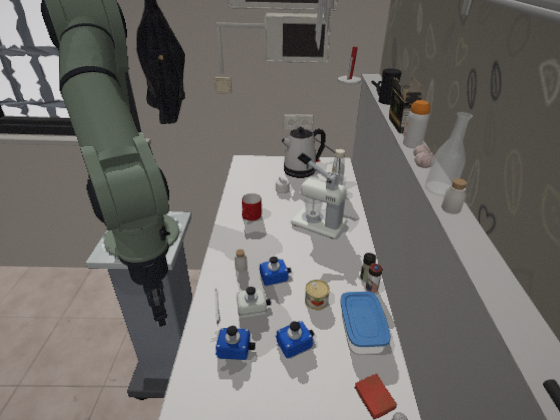

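Scene picture: mixer at about (220,225), its lever (215,188), white cut-out (357,220). Possible mistakes are the blue boxes at (317,228), (354,190) and (390,210). The cork jar (330,252), tin (313,198), mug (255,290) and timer (175,303) are the bystanders. In the side picture, the white box is at (252,300) with its black plunger at (251,293), and the lever is at (320,167). I choose the white box, not a blue one. The camera rotation is a quaternion, so I'll convert it.

```bash
sed -i 's/^import numpy as np, cv2/import numpy as np, cv2\nfrom scipy.spatial.transform import Rotation as R/; s/np.array(f\["rotation"\]).T/R.from_quat(f["rotation"],scalar_first=True).as_matrix().T/' h.py
python3 - <<'E'
from h import *
import pickle
F={n:pickle.load(open(n+".pkl","rb")) for n in("scene","side")}
s=F["scene"];d=F["side"]
print("box",points(s,[(357,220),(357,213),(330,255),(313,198),(255,290),(175,303)]).round(), points(d,[(252,300),(251,292)]).round())
for n,f in F.items():
    P=cloud(f); hsv=cv2.cvtColor(f["img"],cv2.COLOR_RGB2HSV)
    # plunger: dark pts z 60..95 
    dark=(hsv[...,2]<70)&(P[...,2]>55)&(P[...,2]<100)&(f["depth"]>0)
    num,l,st,c=cv2.connectedComponentsWithStats(dark.astype(np.uint8))
    for i in range(1,num):
        if st[i,4]>15: print(n,"dark",st[i],np.median(P[l==i],0).round(1),P[l==i][:,2].max().round(1))
a=s["img"][150:290,170:270]; b=d["img"][130:250,260:370]; c=s["img"][190:250,310:400]; e=d["img"][270:330,215:300]
r=lambda im:cv2.resize(im,(390,290),interpolation=cv2.INTER_CUBIC)
save({"img":np.vstack([np.hstack([r(a),r(b)]),np.hstack([r(c),r(e)])])},"crop1.png")
E
```

```text
box [[ 437. -337.   56.]
 [ 445. -341.   82.]
 [ 381. -156.   39.]
 [ 633. -297.   51.]
 [ 436.  114.    6.]
 [ 516.  350.   45.]] [[ 456. -366.   57.]
 [ 453. -359.   83.]]
scene dark [261 168  19  11  63] [ 818.2 -227.5   92.6] 99.9
scene dark [264 181   8   4  16] [ 807.5 -205.4   59.3] 66.5
scene dark [353 180   7   5  27] [ 578.6 -471.4   80.2] 84.8
scene dark [388 199   8   7  37] [ 410.6 -489.9   81.9] 86.7
scene dark [354 209   8   7  37] [ 450.3 -348.7   81. ] 88.3
scene dark [314 216   8   6  36] [ 509.4 -210.8   81.6] 86.6
scene dark [142 229  10   9  42] [802.7 308.3  89.6] 99.4
scene dark [ 10 271  54 149 495] [543.  720.1  75.8] 99.9
scene dark [ 32 304   5   8  18] [735.2 696.8  68.8] 97.6
scene dark [352 347  68  49 285] [-41.2  64.   68.6] 100.0
side dark [  0 129  76   7 313] [-766.4  723.2   89. ] 99.9
side dark [315 148   9  13  53] [707.8 579.2  78.2] 99.3
side dark [270 257   7   7  41] [ 512.2 -220.1   85. ] 88.7
side dark [363 260  12   6  34] [ 815.  -232.    93.5] 99.9
side dark [369 269  13   8  44] [ 826.7 -282.1   93.6] 100.0
side dark [246 287   9   8  57] [ 450.3 -354.5   83.5] 88.2
side dark [290 322  10  10  79] [ 579.7 -477.4   82.9] 86.2
side dark [227 326  10  10  81] [ 413.7 -497.1   83.8] 86.9
```

View pics/crop1.png

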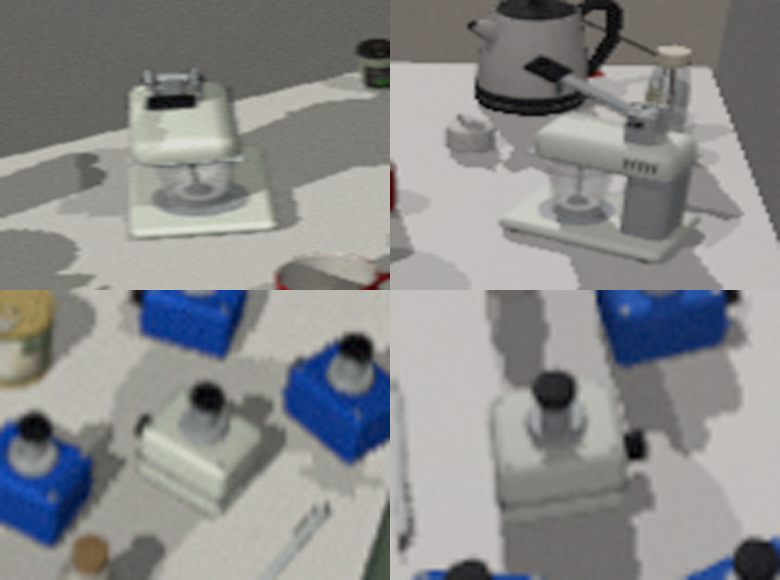

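The close crop confirms the choice: the white box with a black plunger on a steel collar (scene ≈(357,212), side ≈(251,291)), well clear of the blue copies. The black lever pad sits at scene ≈(213,199) and side ≈(304,158), on the mixer. Next I'll measure the pad and the mixer's yaw.

Run:
```python
from h import *
import pickle
F={n:pickle.load(open(n+".pkl","rb")) for n in("scene","side")}
allp=[]
for n,f in F.items():
    P=cloud(f); g=f["img"].max(2)
    near=(f["depth"]>0)&(np.hypot(P[...,0]-650,P[...,1]-150)<230)
    pad=near&(g<75)&(P[...,2]>255)&(P[...,2]<310)
    num,l,st,c=cv2.connectedComponentsWithStats(pad.astype(np.uint8))
    for i in range(1,num):
        if st[i,4]>10: print(n,"pad",st[i],c[i].round(1),"depthmed",np.median(P[l==i],0).round(1),"plane282",plane(f,[c[i]],282).round(1))
    q=P[near&(P[...,2]>8)]
    allp.append(q); 
    h=q[(q[:,2]>182)&(q[:,2]<198)]; print(n,"headtop",cv2.minAreaRect(h[:,:2].astype(np.float32)),len(h))
    b=P[near&(P[...,2]>10)&(P[...,2]<40)]; print(n,"base",cv2.minAreaRect(b[:,:2].astype(np.float32)),len(b),b[:,2].mean())
    lv=P[near&(P[...,2]>222)]; m=lv[:,:2].mean(0); w,v=np.linalg.eigh(np.cov(lv[:,:2].T)); print("lever",m.round(),v[:,1],lv.min(0).round(),lv.max(0).round())
# histogram map from above, both clouds
q=np.vstack(allp); im=np.zeros((400,400,3),np.uint8)
for x,y,z in q[np.argsort(q[:,2])]:
    a,b=int(350+200-y+0-150),int(850-x)
    if 0<=a<400 and 0<=b<400: cv2.circle(im,(a,b),1,tuple(int(t) for t in cv2.applyColorMap(np.uint8([[min(255,z*.8)]]),cv2.COLORMAP_JET)[0,0]),-1)
save({"img":cv2.resize(im,(600,600))},"top.png")
```

```text
scene pad [208 195  12   8  74] [213.3 198.7] depthmed [604.5 131.7 283.3] plane282 [[607.9 132.1 282. ]]
scene headtop ((685.487060546875, 91.56985473632812), (81.10303497314453, 154.15773010253906), 62.287994384765625) 530
scene base ((631.4954223632812, 212.20266723632812), (344.5229187011719, 365.1248779296875), 70.87323760986328) 1182 23.618032739611156
lever [641. 178.] [-0.00314325  0.99999506] [588. -60. 223.] [737. 308. 853.]
side pad [298 153  14  11  82] [304.3 158.1] depthmed [613.5 118.7 282.1] plane282 [[614.3 120.  282. ]]
side headtop ((692.8796997070312, 85.4097900390625), (87.66944122314453, 154.8116455078125), 61.19731903076172) 433
side base ((639.13427734375, 172.2665557861328), (283.0400085449219, 353.9425048828125), 70.2399673461914) 842 26.314684779994703
lever [654. 111.] [-0.37705985  0.92618889] [591. -74. 222.] [744. 286. 810.]
```

View pics/top.png

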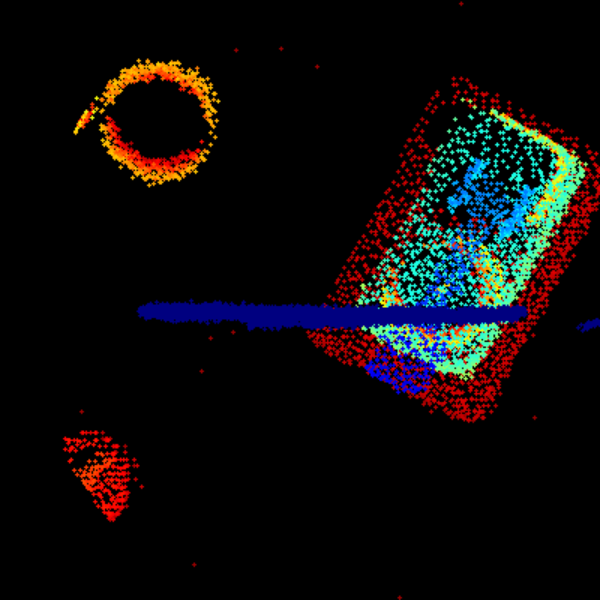

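The top view shows the mixer outline, with its lever running at about −26° and the pad at its lower-left end. The tomato-tin-free area around it is clear. The dark bar at x≈640 could be an overhead shelf, so I'll check its height, triangulate the pad and test reach.

Run:
```python
from h import *
import pickle
F={n:pickle.load(open(n+".pkl","rb")) for n in("scene","side")}
for n,f in F.items():
    P=cloud(f); m=(f["depth"]>0)&(abs(P[...,0]-640)<25)&(P[...,1]>-300)&(P[...,1]<300)&(P[...,2]>320)
    v,u=np.nonzero(m); q=P[m]; print(n,len(q),u.min(),u.max(),v.min(),v.max(),np.percentile(q[:,2],[0,5,50,95,100]).round())
def tri(a,b):
    f,g=F["scene"],F["side"]; r,s=rays(f,[a])[0],rays(g,[b])[0]; r/=np.linalg.norm(r); s/=np.linalg.norm(s)
    o,p=np.array(f["origin"]),np.array(g["origin"]); t=np.linalg.lstsq(np.c_[r,-s],p-o,rcond=None)[0]
    A,B=o+t[0]*r,p+t[1]*s; return ((A+B)/2).round(1),np.linalg.norm(A-B).round(1)
print("pad",tri((213.3,198.7),(304.3,158.1)),"plunger",tri((357.5,212),(250,290.5)))
q0=manip.get_tool_rot()
for p in [(451,-352,330),(451,-352,240),(530,-100,500),(611,126,490),(611,126,400)]:
    for dz in (0,30,60,-30):
        r=R.from_euler('z',dz,degrees=True)*R.from_quat(q0,scalar_first=True)
        j=manip.inverse_kinematics(p,r.as_quat(scalar_first=True)); print(p,dz,None if j is None else np.round(j,2))
```

```text
scene 7134 104 295 0 72 [672. 692. 770. 832. 853.]
side 403 315 333 0 49 [673. 686. 772. 828. 837.]
pad (array([614.5, 129.4, 276.9]), np.float64(1.2)) plunger (array([ 449.2, -349.2,   79.2]), np.float64(0.9))
(451, -352, 330) 0 [ 0.62  0.53 -0.08  1.81  0.06  0.81 -0.62]
(451, -352, 330) 30 [ 0.7   0.53 -0.2   1.8   0.14  0.82 -0.17]
(451, -352, 330) 60 [ 0.78  0.54 -0.31  1.8   0.22  0.83  0.29]
(451, -352, 330) -30 [ 0.53  0.53  0.03  1.81 -0.03  0.8  -1.07]
(451, -352, 240) 0 [ 0.61  0.66 -0.07  1.86  0.07  0.62 -0.63]
(451, -352, 240) 30 [ 0.67  0.66 -0.16  1.86  0.17  0.63 -0.19]
(451, -352, 240) 60 [ 0.74  0.67 -0.25  1.85  0.26  0.65  0.25]
(451, -352, 240) -30 [ 0.54  0.66  0.03  1.86 -0.04  0.61 -1.06]
(530, -100, 500) 0 [ 0.28  0.3  -0.26  1.69  0.08  1.16 -1.13]
(530, -100, 500) 30 [ 0.36  0.31 -0.37  1.69  0.12  1.17 -0.64]
(530, -100, 500) 60 [ 0.45  0.32 -0.48  1.68  0.16  1.18 -0.16]
(530, -100, 500) -30 [ 0.2   0.3  -0.16  1.7   0.05  1.15 -1.62]
(611, 126, 490) 0 [ 0.04  0.49 -0.5   1.48  0.24  1.24 -1.62]
(611, 126, 490) 30 [ 0.09  0.5  -0.58  1.47  0.28  1.25 -1.13]
(611, 126, 490) 60 [ 0.15  0.52 -0.69  1.47  0.34  1.27 -0.65]
(611, 126, 490) -30 [-0.03  0.47 -0.4   1.48  0.19  1.23 -2.1 ]
(611, 126, 400) 0 [-0.02  0.55 -0.41  1.59  0.24  1.05 -1.63]
(611, 126, 400) 30 [ 0.04  0.56 -0.5   1.59  0.3   1.07 -1.15]
(611, 126, 400) 60 [ 0.1   0.58 -0.6   1.59  0.36  1.09 -0.68]
(611, 126, 400) -30 [-0.09  0.54 -0.31  1.6   0.18  1.03 -2.1 ]
```

Run:
```python
from h import *
import pickle
f=pickle.load(open("scene.pkl","rb")); P=cloud(f); q=P[(f["depth"]>0)&(P[...,0]<760)&(P[...,0]>500)&(P[...,2]>400)&(P[...,1]>-250)]
print("board",len(q),np.percentile(q,[1,50,99],axis=0).round())
a=np.radians(25); z=np.array([np.sin(a),0,-np.cos(a)]); x=np.array([np.cos(a),0,np.sin(a)])
r1=R.from_matrix(np.c_[x,np.cross(z,x),z]); 
for r in (r1,r1*R.from_euler('z',np.pi)):
  for tip in ((618,125,320),(612,128,236)):
    j=manip.inverse_kinematics(np.array(tip)-173*z,r.as_quat(scalar_first=True)); print(r.as_quat(scalar_first=True).round(4),tip,None if j is None else np.round(j,2))
q0=manip.get_tool_rot()
manip.grab(); manip.move_ptp([450,-351,290],q0)
print(manip.get_t(),manip.get_force(),manip.get_gripper_width())
hit=manip.move_straight([450,-351,240],vel=25,force_limit=15)
print(hit,manip.get_eef_pos(),manip.get_force()); manip.wait(.3); print(manip.get_eef_pos(),manip.get_force())
fr=manip.grab_frame("side"); save({"img":cv2.resize(fr["img"][220:350,170:320],(600,520))},"press.png")
manip.move_straight([450,-351,300],vel=60); manip.wait(.2); print(manip.get_t(),manip.get_force())
fr=manip.grab_frame("side"); save(fr,"after.png")
```

```text
board 7649 [[629. -21. 676.]
 [640. 190. 773.]
 [646. 471. 878.]]
[0.     0.9763 0.     0.2164] (618, 125, 320) [ 0.21  0.32 -0.73  1.83  0.61  0.75 -2.41]
[0.     0.9763 0.     0.2164] (612, 128, 236) [-0.11  0.36 -0.34  1.96  0.62  0.51 -2.48]
[-0.2164  0.     -0.9763  0.    ] (618, 125, 320) [ 0.23  0.32 -0.76  1.83  0.62  0.75  0.72]
[-0.2164  0.     -0.9763  0.    ] (612, 128, 236) [ 0.15  0.41 -0.68  1.95  0.83  0.61  0.5 ]
2.025 [ 0.58256896 -0.73348624  0.7249079 ] -0.016856320836232376
True [ 450.05822487 -351.04712843  245.43285857] [-2.38188329  1.47020465 13.18895988]
[ 450.05237827 -351.0393922   245.41960514] [-3.80852639  2.95200986 14.42166688]
5.2417 [ 0.59174762 -0.82788616  0.58342411]
```

View pics/press.png

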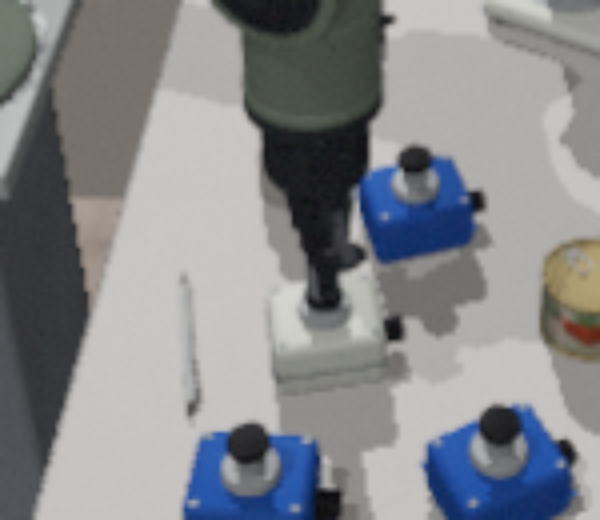

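Tip reached z ≈ 72.4 mm at 14 N, and the picture shows the finger on the white box's plunger at about (325,300). The plunger was fully in and has been released. A board hangs at x≈640 (z>676, y −21 to 471), so I'll tilt the tool 25° to keep the wrist in front of it.

```bash
cat >> h.py <<'E'
a=np.radians(25); tz=np.array([np.sin(a),0,-np.cos(a)]); Q=[-np.sin(a/2),0,-np.cos(a/2),0]
off=np.array([11*np.cos(a),0,11*np.sin(a)])
T=lambda c:np.array(c,float)+off-173*tz   # TCP for lowest finger edge at c
C=lambda:np.array(manip.get_eef_pos())-off+173*tz
E
python3 - <<'E'
from h import *
manip.move_ptp(T([500,-60,330]),Q); manip.move_straight(T([612,127,308]),vel=150)
manip.wait(.2); f0=np.array(manip.get_force()); print(manip.get_t(),C(),f0)
fr=manip.grab_frame("side"); fs=manip.grab_frame("scene")
save({"img":np.hstack([cv2.resize(fr["img"][120:230,250:360],(400,400)),cv2.resize(fs["img"][130:240,160:270],(400,400))])},"above.png")
E
```

```text
9.0417 [611.92935579 126.58137833 308.15245751] [ 0.19049442 -0.69937945  0.51188014]
```

View pics/above.png

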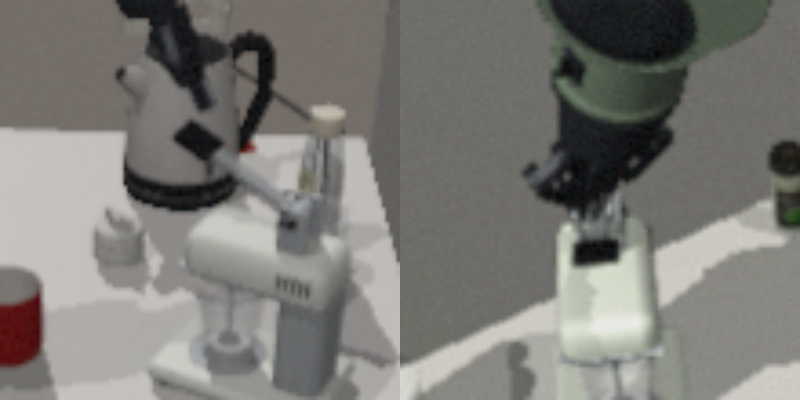

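The fingertip (side crop ≈(205,105)) hangs right above the pad (≈(198,138)), and both line up in the scene crop at column ≈597. Now I'll press in stages, watching the force.

Run:
```python
from h import *
f0=np.array(manip.get_force())
for c in ([612,127,285],[611,127,275],[609,128,262],[607,129,250],[606,129,242],[606,129,236]):
    hit=manip.move_straight(T(c),vel=40,force_limit=14); manip.wait(.1)
    print(hit,C().round(1),(np.array(manip.get_force())-f0).round(2),round(manip.get_t(),1))
    if hit: break
fr=manip.grab_frame("side"); fs=manip.grab_frame("scene")
P=cloud(fr); m=(fr["depth"]>0)&(P[...,2]>215)&(P[...,2]<300)&(P[...,0]>630)&(P[...,0]<715)&(P[...,1]>60)&(P[...,1]<130)
d=P[m]@np.array([.9,-.43,0]); print("lever slope",np.polyfit(d,P[m][:,2],1),m.sum(),d.min(),d.max())
save({"img":np.hstack([cv2.resize(fr["img"][120:230,250:360],(400,400)),cv2.resize(fs["img"][130:240,160:270],(400,400))])},"level.png")
```

```text
False [612.1 127.1 285.2] [ 0.22 -0.42  0.09] 10.0
False [611.1 126.9 275.2] [0.48 0.64 2.55] 10.5
False [609.  128.1 262.2] [-0.69  0.95  4.64] 11.1
False [607.1 129.1 250.4] [-1.18  1.77  5.02] 11.6
False [606.2 129.2 242.6] [0.21 2.29 6.09] 12.1
False [606.2 129.2 236.6] [-0.55  2.96  6.88] 12.5
lever slope [-2.86607481e-02  2.48458960e+02] 96 516.2306751431407 610.7093641244859
```

View pics/level.png

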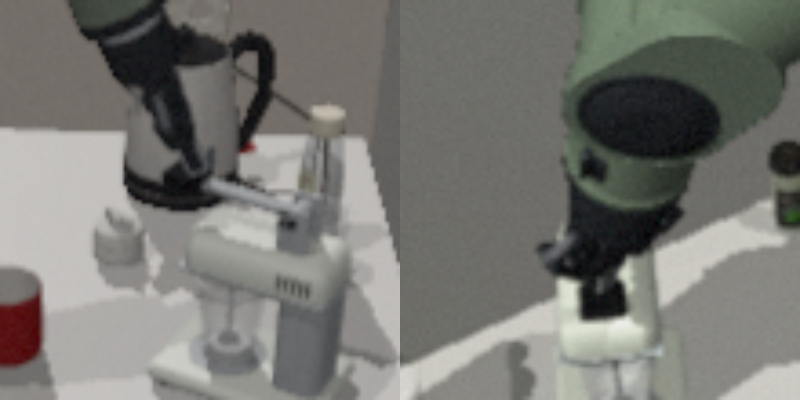

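The lever now lies nearly level under the fingertip (side crop (200,180) to (300,205)). The tip height of 236.6 mm, a force of 6.9 N and a slope of about 0.03 all agree. I'll trim to 233 mm, hold and hand in.

Run:
```python
from h import *
manip.move_straight(T([606,129,232.6]),vel=20,force_limit=10); manip.wait(1.2)
print(C().round(1),np.round(manip.get_force(),2),np.abs(manip.get_dq()).max(),manip.get_t())
print(manip.finish_job())
```

```text
[606.1 129.3 233.2] [-2.25  2.67  7.19] 0.0017466166761136975 14.075
the job is handed in; nothing more can be done
None
```

I pushed the reset plunger fully in and let it spring back. The job is handed in at about 14 s, with the arm still holding the mixer lever level at about 7 N; the judge's result wasn't shown.

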